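Sort handed angle brackets and re-set the optical bench

ROBOT

A 6-joint arm with a two-finger parallel gripper is mounted at the origin on the work surface. World frame = base frame: x ahead of the robot, y to its left, z up, the work surface at z = 0. Lengths are in mm, angles in rad, forces in N, time in s.
With the tool pointing down it reaches from about 350 to 875 mm from the base axis. Payload 4.2 kg.
Tool frame: the origin (TCP) lies at the very end of the fingers, on their centre line; the grasp point (between the pads) lies 19 mm behind it; z points along the fingers, y is the line along which they close (so a half turn about z gives the same grasp; the last joint's range is limited). The gripper opens to 85 mm and grips with 20 to 120 N. Pads are 22 mm wide; open, the fingers measure 114 mm over their backs; the gripper's body (76 mm by 85 mm) begins 54 mm behind the grasp point. The pads swing forward as they close: fully open they stand 13 mm farther back than shut.
Start: joints at [1.553, 0.385, 0.008, 0, -1.194, -0.259], TCP at [170.767, 601.197, 231.312] pointing down, gripper open.
Joint ranges: [-3.14, 3.14], [-1.21, 2.06], [-1.07, 1.41], [-3.16, 2.05], [-2.99, -0.16], [-3.1, 3.1]. Speed limits (rad/s): [2.79, 2.79, 3.14, 3.14, 3.14, 3.14].

INTERFACE

Orientations are given as a unit quaternion [x, y, z, w].
In Python, from bench import arm gives the robot as it stands.
- The arm moves only by the tool servo_tool, never from a script. Its argument "rows" is a list that holds one entry, the list of rows, each a list of 7 numbers: the finger opening in mm, from 0 to 85.4, then the shift along the tool's x, y, z in mm, then the turn, a rotation vector about the tool's x, y, z in rad. A call has 1 to 10 rows; each row is the pose to reach, as a shift and turn from the pose commanded when the call began, along the tool's axes at that moment; what a row does not reach only later rows make up. A row lasts 1/8 s, in which the tool goes at most 62.5 mm and 10.7 degrees, less where a joint would pass 70% of its speed; a pose out of reach is approached as far as the arm can. A call with a gripper value outside its range is refused whole. The fingers move at their own pace and stop on an object; the grip force is fixed at half the most. Time passes only in rows, so rows that repeat a pose let the fingers close. It gives the time, the measured TCP pose, the force, the opening and the grip force at its end, in the units of the state.
- arm.read_state(): the state, without advancing time (a new reading comes with each control period).
- arm.get_image(name): name is "scene" or "top"; returns the picture (400x640x3 uint8, red, green, blue); there is no depth.
- arm.camera_params(name): a dict with "intrinsics" (3x3 intrinsics, pixels), "R" (3x3) and "t" (3): a world point X has camera coordinates R X + t. Camera axes: x right, y down, z forward; pixel columns grow to the right and rows downward; lengths in mm; the calibration is good to about 2 mm. A picture is of the moment at which its call begins. camera_params takes no time and is no camera call.
- arm.job_done(): hands the job in; it is judged then, once.
The state is a dict: "clock": time; "joints": joint angles; "joint_vel": joint speeds; "joint_efforts": joint torques, N m; "position": TCP position; "ee_rot": TCP orientation; "contact_force": force on the tool from outside, world axes, zero at the start; "wrist_torque": the same for the moment, N m; "gripper_width": finger opening in mm; "grasp_force": force on a finger pad.
Only numpy, scipy, OpenCV 4.12 (cv2) and the standard library are available. Lean on these libraries where they do the work, as an engineer would, in place of code of your own. Each camera call takes 0.05 s, during which the arm holds its last target. There are 200 camera calls.

TASK

Clear the optical bench for the next rig: put every left-hand angle bracket in the blue tray and every right-hand one in the yellow tray (with the web running away from you and the footed end farthest, a left-hand bracket's foot juts out to the left), each resting flat on the tray floor, on its foot or on the face of its web, none stacked or leaning. Then stand the magnetic base exactly midway between the two red-footed posts, in line with them and its sides square to that line; last, set the covered dish flat on the table straight in front of the base, on the robot's side, centred on it square to the posts' line with a gap of about 40 mm between base and dish. Leave the bottle, jar and cup alone.

Things in the scene. Friction and masses are not known exactly. Their poses are not given: they have to be found in the camera images.
- blue_tray: Blue open tray for the left-hand brackets, fixed to the table, 275 (x) x 180 (y) mm outside, 35 mm high, walls and floor 5 mm thick. Origin: centre of its underside; x, y along its sides, z up. Holds three brackets side by side, webs along its y, 80 mm apart along its x. May stand at either side.
- yellow_tray: Yellow open tray for the right-hand brackets, fixed to the table, 275 (x) x 180 (y) mm outside, 35 mm high, walls and floor 5 mm thick. Origin: centre of its underside; x, y along its sides, z up. Holds three brackets side by side, webs along its y, 80 mm apart along its x. May stand at either side.
- left1: Left-hand aluminium bracket (may be absent), 0.14 kg. Origin: underside, centre of its 90 x 50 mm footprint; z up. Upright web along x, 90 long, 10 thick, 34 high, mid-plane at y = -20 mm. Flat foot 12 mm thick at the +x end only: x 7 to 45, from the web to y = 25 mm. From above, web running away from you, footed end farthest: foot juts left. Pinch the web near x = -7 mm.
- left2: Left-hand aluminium bracket (may be absent), 0.14 kg. Origin: underside, centre of its 90 x 50 mm footprint; z up. Upright web along x, 90 long, 10 thick, 34 high, mid-plane at y = -20 mm. Flat foot 12 mm thick at the +x end only: x 7 to 45, from the web to y = 25 mm. From above, web running away from you, footed end farthest: foot juts left. Pinch the web near x = -7 mm.
- left3: Left-hand aluminium bracket (may be absent), 0.14 kg. Origin: underside, centre of its 90 x 50 mm footprint; z up. Upright web along x, 90 long, 10 thick, 34 high, mid-plane at y = -20 mm. Flat foot 12 mm thick at the +x end only: x 7 to 45, from the web to y = 25 mm. From above, web running away from you, footed end farthest: foot juts left. Pinch the web near x = -7 mm.
- right1: Right-hand aluminium bracket (may be absent), 0.14 kg. Origin: underside, centre of its 90 x 50 mm footprint; z up. Upright web along x, 90 long, 10 thick, 34 high, mid-plane at y = 20 mm. Flat foot 12 mm thick at the +x end only: x 7 to 45, from the web to y = -25 mm. From above, web running away from you, footed end farthest: foot juts right. Pinch the web near x = -7 mm.
- right2: Right-hand aluminium bracket (may be absent), 0.14 kg. Origin: underside, centre of its 90 x 50 mm footprint; z up. Upright web along x, 90 long, 10 thick, 34 high, mid-plane at y = 20 mm. Flat foot 12 mm thick at the +x end only: x 7 to 45, from the web to y = -25 mm. From above, web running away from you, footed end farthest: foot juts right. Pinch the web near x = -7 mm.
- right3: Right-hand aluminium bracket (may be absent), 0.14 kg. Origin: underside, centre of its 90 x 50 mm footprint; z up. Upright web along x, 90 long, 10 thick, 34 high, mid-plane at y = 20 mm. Flat foot 12 mm thick at the +x end only: x 7 to 45, from the web to y = -25 mm. From above, web running away from you, footed end farthest: foot juts right. Pinch the web near x = -7 mm.
- posts: Two fixed upright steel posts (16 mm thick, 100 mm high) on round red feet (50 mm across, 16 mm high) that stand 220 mm apart on the table. Origin: on the table, midway between them; y runs along the line from post to post, x away from the robot, square to that line.
- mag_base: Magnetic base, loose, magnet off: blue block 56 x 56 mm, 50 mm high, with a round brass stub post (18 mm thick) on its centre, its top 125 mm above the underside; black dial on a white plate on the -x face; about 0.6 kg. Origin: centre of its underside; z up, x and y square to the block's faces. Lift it by the stub post.
- dish: Covered sample dish, loose: round, 62 mm across, 22 mm high, white lid on a glass dish, about 0.09 kg. Origin: centre of its underside; z up.
- amber_bottle: Bystander: amber bottle with white cap, 44 mm across, 85 mm high. Origin: centre of its underside. To be left alone.
- screw_jar: Bystander: white jar, 56 mm across, 60 mm high. Origin: centre of its underside. To be left alone.
- beaker: Bystander: white cup, 66 mm across, 70 mm high, nearest the robot. Origin: centre of its underside. To be left alone.

How it is judged (in metres and radians):
On the way, in this order (a step that is already met when the one before it is completed fails the run):
1. all brackets rest in their trays, left-hand in blue, right-hand in yellow (x of left1 in the frame of blue_tray between -0.117 and 0.117 m and y of left1 in the frame of blue_tray between -0.07 and 0.07 m and linear speed of each of left1, left2, left3, right1, right2, right3 below 0.03 m/s and ((z of left1 in the frame of blue_tray below 0.012 m and angle between left1's own z axis and vertical below 0.15 rad) or (z of left1 in the frame of blue_tray below 0.037 m and angle between left1's own z axis and vertical between 1.42 and 1.72 rad)) and x of left2 in the frame of blue_tray between -0.117 and 0.117 m and y of left2 in the frame of blue_tray between -0.07 and 0.07 m and ((z of left2 in the frame of blue_tray below 0.012 m and angle between left2's own z axis and vertical below 0.15 rad) or (z of left2 in the frame of blue_tray below 0.037 m and angle between left2's own z axis and vertical between 1.42 and 1.72 rad)) and x of left3 in the frame of blue_tray between -0.117 and 0.117 m and y of left3 in the frame of blue_tray between -0.07 and 0.07 m and ((z of left3 in the frame of blue_tray below 0.012 m and angle between left3's own z axis and vertical below 0.15 rad) or (z of left3 in the frame of blue_tray below 0.037 m and angle between left3's own z axis and vertical between 1.42 and 1.72 rad)) and x of right1 in the frame of yellow_tray between -0.117 and 0.117 m and y of right1 in the frame of yellow_tray between -0.07 and 0.07 m and ((z of right1 in the frame of yellow_tray below 0.012 m and angle between right1's own z axis and vertical below 0.15 rad) or (z of right1 in the frame of yellow_tray below 0.037 m and angle between right1's own z axis and vertical between 1.42 and 1.72 rad)) and x of right2 in the frame of yellow_tray between -0.117 and 0.117 m and y of right2 in the frame of yellow_tray between -0.07 and 0.07 m and ((z of right2 in the frame of yellow_tray below 0.012 m and angle between right2's own z axis and vertical below 0.15 rad) or (z of right2 in the frame of yellow_tray below 0.037 m and angle between right2's own z axis and vertical between 1.42 and 1.72 rad)) and x of right3 in the frame of yellow_tray between -0.117 and 0.117 m and y of right3 in the frame of yellow_tray between -0.07 and 0.07 m and ((z of right3 in the frame of yellow_tray below 0.012 m and angle between right3's own z axis and vertical below 0.15 rad) or (z of right3 in the frame of yellow_tray below 0.037 m and angle between right3's own z axis and vertical between 1.42 and 1.72 rad))), for 0.2 s.
2. the magnetic base stands midway between the two posts, square to them (x of mag_base in the frame of posts between -0.013 and 0.013 m and y of mag_base in the frame of posts between -0.013 and 0.013 m and height (world z) of mag_base below 0.005 m and angle between mag_base's own z axis and vertical below 0.1 rad and linear speed of mag_base below 0.03 m/s and (angle between the x axis of mag_base and the x axis of posts, either way round below 0.18 rad or angle between the x axis of mag_base and the y axis of posts, either way round below 0.18 rad)), for 0.2 s.
3. the dish stands on the robot's side of the base, in line, with the gap (y of dish in the frame of posts between -0.02 and 0.02 m and x of dish in the frame of posts below -0.06 m and horizontal distance between dish and mag_base between 0.079 and 0.119 m and height (world z) of dish below 0.005 m and angle between dish's own z axis and vertical below 0.1 rad and linear speed of dish below 0.03 m/s), for 0.2 s.
At the end, for the whole second after the job is handed in: Brackets rest on their own tray's floor, upright or on the web (0.15 rad); base on the table within 13 mm of the posts' midpoint along and across, square within 0.18 rad; dish flat, on the robot's side, within 20 mm of the centre line, 79 to 119 mm from the base centre to centre; all at rest (all of step 1 and all of step 2 and all of step 3); the robot touches nothing.
It fails at once if the bottle is pushed more than 30 mm or knocked over (distance of amber_bottle from where it was at the start of the episode above 0.03 m or angle between amber_bottle's own z axis and vertical above 0.5 rad).
It fails at once if the jar is pushed more than 30 mm or knocked over (distance of screw_jar from where it was at the start of the episode above 0.03 m or angle between screw_jar's own z axis and vertical above 0.5 rad).
It fails at once if the cup is pushed more than 30 mm or knocked over (distance of beaker from where it was at the start of the episode above 0.03 m or angle between beaker's own z axis and vertical above 0.5 rad).
Of left1, left2, left3, right1, right2, right3 only 4 to 6 are there at a start; the rules pass over those that are not, and their reading is None.
At some moment in a run one of left1, left2, left3, right1, right2, right3, dish may be knocked a few centimetres aside while the robot is not near it.
It also fails if it takes over 210 s, if anything falls off the work surface, if the arm or the gripper's body presses on something with over 40 N, if the wrist force passes 120 N, or if a joint passes its speed limit or range.

## Working session

There is one attempt and no reset: what is moved stays moved. The work goes in short steps, Python scripts to look and compute and a tool call to move; the robot and the scene stay as the last step left them, time stands still between calls to the robot, and variables do not carry over. Pictures are saved under pics/ and viewed, at most 14 in all, crops included, and the job is handed in when it is done.

Besides the shell and the picture viewer there is one more tool, called after "Call:" in YAML: its name, and indented under it one key for each argument. servo_tool: Moves the arm, as the interface text tells. Its arguments: {"type":"object","properties":{"rows":{"type":"array"}},"required":["rows"]}

```bash
mkdir -p pics; python3 - <<'E'
from bench import arm
import cv2,numpy as np
np.set_printoptions(precision=3,suppress=True)
for n in("scene","top"):
    im=arm.get_image(n); cv2.imwrite(f"pics/{n}0.png",im[:,:,::-1]); print(n,arm.camera_params(n))
print(arm.read_state())
E
```

```text
scene {'intrinsics': array([[414.191,   0.   , 322.594],
       [  0.   , 414.191, 199.248],
       [  0.   ,   0.   ,   1.   ]]), 'R': array([[ 0.494,  0.869,  0.011],
       [ 0.752, -0.421, -0.507],
       [-0.436,  0.259, -0.862]]), 't': array([-245.96 , -368.484, 1408.129])}
top {'intrinsics': array([[412.792,   0.   , 324.534],
       [  0.   , 412.792, 206.335],
       [  0.   ,   0.   ,   1.   ]]), 'R': array([[-0.02 , -1.   ,  0.023],
       [-0.996,  0.018, -0.085],
       [ 0.085, -0.025, -0.996]]), 't': array([ -12.623,  511.693, 1219.507])}
{'clock': 0.1, 'joints': array([ 1.553,  0.385,  0.007, -0.   , -1.194, -0.259]), 'joint_vel': array([ 0.   , -0.001,  0.003,  0.003, -0.001, -0.001]), 'joint_efforts': array([  0.   , -39.332,  18.893,   4.198,  -0.003,   0.   ]), 'position': array([170.639, 600.718, 230.342]), 'ee_rot': array([ 0.99 , -0.138, -0.   ,  0.001]), 'contact_force': array([-0.524, -0.129,  1.093]), 'wrist_torque': array([-0.049, -0.013, -0.053]), 'grasp_force': 0.0, 'gripper_width': 85.20656778840083}
```

View pics/scene0.png

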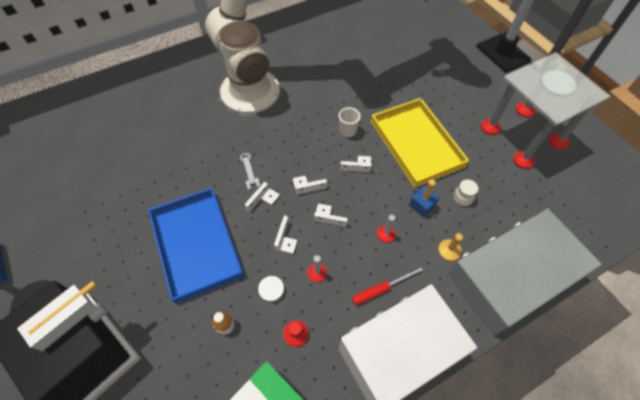

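View pics/top0.png

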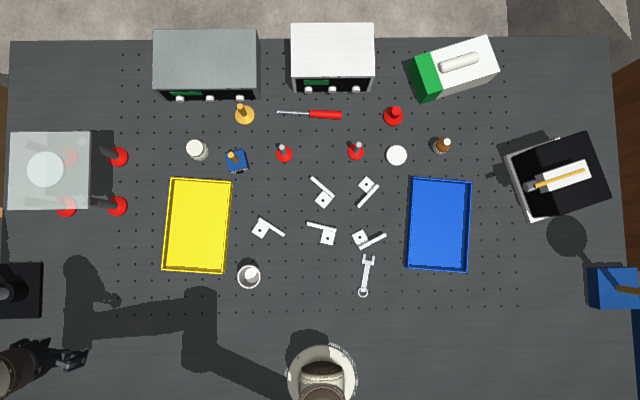

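The scene has five white brackets around top px (322,192), (367,190), (268,228), (322,233) and (368,238). The yellow tray is on the left of the top view and the blue one on the right. The posts are at (285,153) and (357,150), the dish at (396,155), the base at (236,160). I'll crop in closer.

```bash
python3 - <<'E'
import cv2
im=cv2.imread("pics/top0.png"); c=im[135:265,220:412]; cv2.imwrite("pics/crop_t.png",cv2.resize(c,None,fx=4.1,fy=4.1,interpolation=cv2.INTER_CUBIC))
im=cv2.imread("pics/scene0.png"); c=im[135:300,230:450]; cv2.imwrite("pics/crop_s.png",cv2.resize(c,None,fx=3.6,fy=3.6,interpolation=cv2.INTER_CUBIC))
E
```

```text
(no output)
```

View pics/crop_t.png

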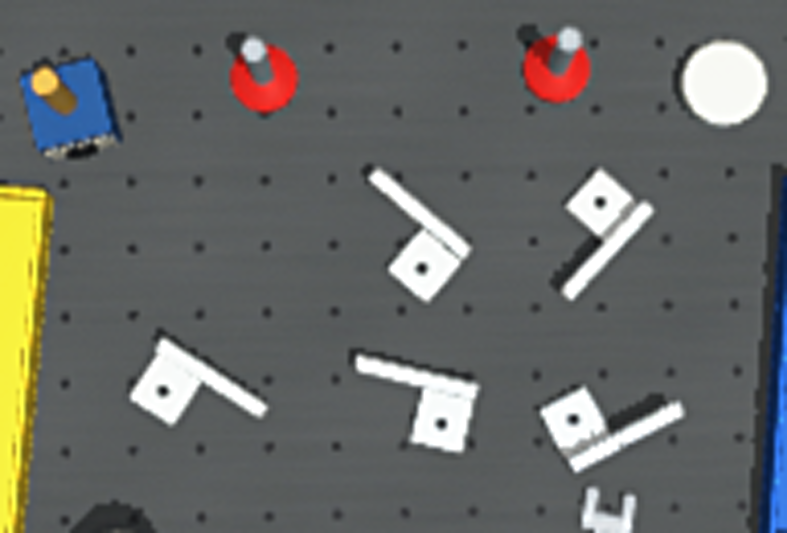

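View pics/crop_s.png

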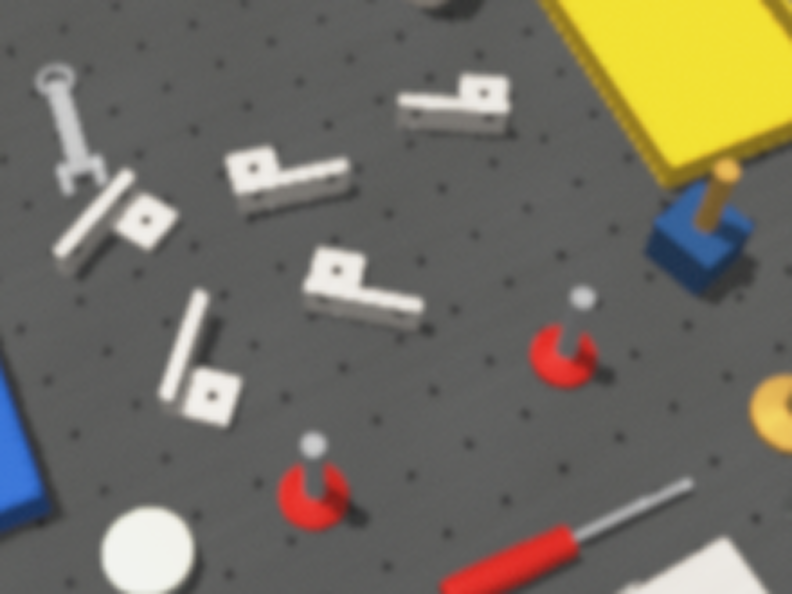

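Here is what the crops show, with image up being +x and left being +y. Crop position is given for each web:
- **Right-hand:** A (420,215), D (415,375) and E (630,435).
- **Left-hand:** B (610,250) and C (212,378).

That makes 3 right and 2 left. Next I'll measure in both views.

```bash
cat > h.py <<'E'
from bench import arm
import cv2,numpy as np
np.set_printoptions(precision=1,suppress=True)
P={n:arm.camera_params(n) for n in("scene","top")}
def ray(n,uv):
    p=P[n];R=np.array(p["R"]);d=R.T@np.linalg.inv(p["intrinsics"])@np.array([*uv,1.]);return -R.T@np.array(p["t"]),d/np.linalg.norm(d)
def cast(n,uv,z):
    o,d=ray(n,uv);return (o+d*(z-o[2])/d[2])[:2]
def proj(n,X):
    p=P[n];c=np.array(p["R"])@np.array(X)+p["t"];q=np.array(p["intrinsics"])@c;return q[:2]/q[2]
def tri(a,b):
    o1,d1=ray("top",a);o2,d2=ray("scene",b);s=np.linalg.lstsq(np.c_[d1,-d2],o2-o1,rcond=None)[0]
    p,q=o1+s[0]*d1,o2+s[1]*d2;return (p+q)/2,np.linalg.norm(p-q)
K=4
def big(n):
    return cv2.resize(arm.get_image(n),None,fx=K,fy=K,interpolation=cv2.INTER_CUBIC)
def px(p): return (np.array(p)+.5)/K-.5
def blobs(m,lo,hi):
    k,l,s,c=cv2.connectedComponentsWithStats(m.astype(np.uint8))
    return [(px(c[i]),s[i,4]/K**2,l==i) for i in range(1,k) if lo<s[i,4]/K**2<hi]
def hsv(im): 
    h=cv2.cvtColor(im,cv2.COLOR_RGB2HSV);return h[...,0].astype(int),h[...,1].astype(int),h[...,2].astype(int)
def tails(n,im,thr):
    "web tails: (centroid px, dir px, foot centroid px)"
    h,s,v=hsv(im);out=[]
    for c,a,m in blobs((v>thr)&(s<45),110,420):
        u=m.astype(np.uint8)
        f=cv2.morphologyEx(u,cv2.MORPH_OPEN,cv2.getStructuringElement(cv2.MORPH_ELLIPSE,(27,27)))
        if f.sum()<200: continue
        t=u&~cv2.dilate(f,np.ones((9,9),np.uint8))
        b=blobs(t,12,200)
        if not b: continue
        c2,a2,tm=max(b,key=lambda x:x[1]); ys,xs=np.nonzero(tm)
        fy,fx=np.nonzero(f)
        out.append((c2,np.c_[xs,ys],px([fx.mean(),fy.mean()]),a))
    return out
def web(n,t,z=34):
    pts=np.array([cast(n,px(p),z) for p in t[1][::3]],np.float32)
    vx,vy,cx,cy=cv2.fitLine(pts,cv2.DIST_L2,0,.01,.01).ravel()
    d=np.array([vx,vy]);f=cast(n,t[2],12)-[cx,cy]
    if d@f<0:d=-d
    s=(pts-[cx,cy])@d; e=np.array([cx,cy])+d*np.percentile(s,1)
    hand="L" if d[0]*f[1]-d[1]*f[0]>0 else "R"
    return e,d,hand   # free end, direction toward foot
def brackets(it,is_,thr=(215,190)):
    T=tails("top",it,thr[0]);S=tails("scene",is_,thr[1]);r=[]
    for t in T:
        e,d,h=web("top",t);g=e+38*d
        # scene match
        q=[(np.linalg.norm(web("scene",s)[0]+38*web("scene",s)[1]-g),i) for i,s in enumerate(S)]
        msg=""
        if q and min(q)[0]<25:
            s=S[min(q)[1]];e2,d2,h2=web("scene",s);ft,err=tri(t[2],s[2])
            # free end of web in both views, triangulated
            a,_=tri(proj("top",[*e,34]),proj("scene",[*e2,34]))
            msg=f"scene grip {e2+38*d2} yaw {np.arctan2(d2[1],d2[0]):.2f} {h2} web z {a[2]:.0f} foot z {ft[2]:.0f}"
        r.append((h,g,np.arctan2(d[1],d[0])));print(h,"grip",g,"yaw %.2f"%r[-1][2],"px",t[0],msg)
    return r
E
python3 - <<'E'
from h import *
it,is_=big("top"),big("scene")
brackets(it,is_)
I={"top":it,"scene":is_}
H={n:hsv(I[n]) for n in I}
for n in I:
    h,s,v=H[n]
    for nm,m,lo,hi in(("yellow",(h>22)&(h<35)&(s>130)&(v>90),1500,9e4),("blue",(h>100)&(h<125)&(s>120)&(v>50),150,9e4),("red",((h<6)|(h>174))&(s>150)&(v>100),100,400),("brass",(h>8)&(h<22)&(s>120)&(v>90),15,400),("dish",(v>200)&(s<45),450,900)):
        for c,a,mm in blobs(m,lo,hi):
            cn=max(cv2.findContours(mm.astype(np.uint8),0,2)[0],key=cv2.contourArea)
            z=dict(yellow=35,blue=35 if a>1000 else 50,red=16,brass=125,dish=22)[nm]
            bx=np.array([cast(n,px(p),z) for p in cv2.boxPoints(cv2.minAreaRect(cn))])
            w=bx-np.roll(bx,1,0)
            print(n,nm,c,"area %.0f"%a,cast(n,c,z),"rect",bx.mean(0),np.linalg.norm(w[:2],axis=1),np.arctan2(w[:2,1],w[:2,0]).round(2))
E
```

```text
R grip [447.8 192.7] yaw 0.99 px [257.9 232.4] 
L grip [426.2 -43.4] yaw -0.80 px [328.7 238.1] scene grip [413.1 -24.6] yaw 2.18 R web z -43 foot z 30
R grip [317.1 221.7] yaw -0.16 px [242.2 275.4] 
top yellow [196.8 225.3] area 6001 [461.3 354.9] rect [462.9 355.5] [187.4 280.3] [ 1.5 -0.1]
top blue [237.2 160.7] area 295 [649.1 233.2] rect [649.6 235.4] [63.6 60. ] [ 0.2 -1.3]
top blue [438.5 224.5] area 5785 [ 449.7 -361.3] rect [ 451.6 -362.3] [187.9 280.3] [ 1.5 -0.1]
top blue [616.8 287.6] area 1569 [ 251.5 -886.8] rect [ 249.9 -889.7] [128.5 130.3] [-0.1 -1.6]
top blue [591.6 285.2] area 308 [ 262.2 -801.1] rect [ 258.3 -801.2] [114.2  27.3] [-0.  -1.5]
top red [393.  115.6] area 283 [ 789.5 -240.1] rect [ 789.2 -239.6] [60.4 60.9] [ 0.2 -1.3]
top red [325.5 114. ] area 257 [797.3 -31.5] rect [797.4 -30.7] [100.3  26.2] [ 1.5 -0.1]
top red [354.8 152.4] area 158 [ 675.9 -118.7] rect [ 677.8 -119.3] [49.9 47.4] [ 1.1 -0.5]
top red [284.3 154.8] area 158 [671.6  96.6] rect [673.8  97.2] [47.6 49.4] [ 0.3 -1.2]
top red [119.1 157.3] area 239 [671.8 594.3] rect [673.  596.9] [57
[... 1704 characters left out ...]
1. ] rect [795.6 -29.6] [ 26.1 103.1] [3.  1.5]
scene brass [577.2  56.2] area 78 [491.4 942.3] rect [490. 942.] [60.8 24.5] [-3.1  1.9]
scene brass [429.4 186.8] area 105 [657.9 225.3] rect [657.4 222.1] [19.9 64.9] [-2.7  2.1]
scene brass [451.4 247.5] area 388 [821.  167.3] rect [815.9 165.8] [53.2 75.2] [-2.2  2.4]
scene brass [ 69.  301.7] area 227 [ 510.  -649.4] rect [ 516.  -663.5] [ 16.3 153.2] [-2.8  1.9]
scene brass [222.8 322.8] area 154 [ 718.3 -373.8] rect [ 716.  -374.2] [32.2 37.1] [-2.9  1.7]
scene dish [558.6  81.7] area 609 [491.9 930.9] rect [491.4 931.2] [110.1 117.9] [-2.9  2. ]
scene dish [270.5 287.9] area 460 [ 663.1 -244.4] rect [ 662.7 -244.1] [60.8 61.5] [2.7 1.1]
```

```bash
python3 - <<'E'
s=open("h.py").read()
s=s.replace('''        u=m.astype(np.uint8)
''','''        w=cast(n,c,25)
        if not(280<w[0]<640 and -250<w[1]<240): continue
        u=cv2.drawContours(np.zeros(m.shape,np.uint8),cv2.findContours(m.astype(np.uint8),0,2)[0],-1,1,-1)
''').replace("(27,27)","(23,23)")
open("h.py","w").write(s)
E
python3 - <<'E'
from h import *
it,is_=big("top"),big("scene")
for th in((200,170),(220,190)):
    print(th);brackets(it,is_,th)
    for n,i,t in(("top",it,th[0]),("scene",is_,th[1])):
        h,s,v=hsv(i);print([(c.round(),int(a)) for c,a,m in blobs((v>t)&(s<45),60,500) if 280<cast(n,c,25)[0]<700 and abs(cast(n,c,25)[1])<300])
E
```

```text
(200, 170)
R grip [573.5 -11.8] yaw -2.29 px [321.7 186.3] scene grip [571.1 -10.9] yaw -2.28 R web z 38 foot z 16
L grip [449.5 132.1] yaw 0.96 px [277.1 230.6] scene grip [446.8 133.2] yaw 0.96 L web z 38 foot z 27
R grip [451.7  -4.7] yaw -1.83 px [314.6 225. ] scene grip [449.  -5.] yaw -1.81 R web z 39 foot z 26
[(array([396., 155.]), 310), (array([323., 194.]), 250), (array([366., 184.]), 123), (array([368., 196.]), 97), (array([264., 228.]), 252), (array([325., 233.]), 255), (array([359., 237.]), 128), (array([372., 241.]), 99), (array([366., 274.]), 216), (array([249., 274.]), 202)]
[(array([359., 161.]), 191), (array([249., 173.]), 162), (array([305., 182.]), 219), (array([256., 194.]), 120), (array([270., 196.]), 151), (array([327., 213.]), 253), (array([280., 231.]), 135), (array([288., 245.]), 180), (array([270., 288.]), 493)]
(220, 190)
L grip [449.5 132. ] yaw 0.97 px [276.7 230.4] scene grip [447.6 134.6] yaw 0.97 L web z 38 foot z 27
R grip [451.3  -6. ] yaw -1.84 px [314.8 225.1] scene grip [448.5  -6.1] yaw -1.82 R web z 39 foot z 26
R grip [317.1 222.3] yaw -0.16 px [242.1 275.3] 
[(array([396., 155.]), 300), (array([322., 187.]), 86), (array([366., 184.]), 113), (array([368., 196.]), 86), (array([323., 199.]), 142), (array([264., 228.]), 237), (array([325., 233.]), 235), (array([359., 237.]), 118), (array([372., 241.]), 88), (array([366., 272.]), 171), (array([249., 274.]), 169)]
[(array([360., 161.]), 160), (array([249., 171.]), 96), (array([305., 182.]), 188), (array([256., 194.]), 99), (array([270., 196.]), 133), (array([327., 213.]), 222), (array([280., 231.]), 114), (array([288., 245.]), 161), (array([270., 288.]), 471)]
```

```bash
python3 - <<'E'
from h import *
I={n:big(n) for n in P}
def near(n,p,th,lo,hi):
    h,s,v=hsv(I[n]);return min(blobs((v>th)&(s<45),lo,hi),key=lambda b:np.linalg.norm(b[0]-p))
for nm,d in(("B",{"top":((368,196),(366,184)),"scene":((280,231),(288,245))}),("E",{"top":((372,241),(359,237)),"scene":((256,194),(270,196))})):
    C={}
    for n,(w,f) in d.items():
        b=near(n,w,200 if n=="top" else 170,60,200);ys,xs=np.nonzero(b[2]);C[n]=b[0]
        e,dr,h=web(n,(b[0],np.c_[xs,ys],np.array(f,float),0));print(nm,n,e+38*dr,"yaw %.2f"%np.arctan2(dr[1],dr[0]),h)
    print("tri",tri(C["top"],C["scene"]))
b=near("top",(396,155),200,200,500);s=near("scene",(270,288),170,300,600);print("dish",cast("top",b[0],22),cast("scene",s[0],22),tri(b[0],s[0]))
# stub top: brass tip bright; block top face edges
h,s,v=hsv(I["top"]);
for n in I:
    h,s,v=hsv(I[n]);b=min(blobs((h>8)&(h<24)&(s>60)&(v>170),5,200),key=lambda b:np.linalg.norm(b[0]-(np.array((231,155)) if n=="top" else np.array((430,184)))))
    print(n,b[0],b[1],cast(n,b[0],125))
    C[n]=b[0]
print(tri(C["top"],C["scene"]))
n="top";c=I[n][140*4:182*4,215*4:258*4];cv2.imwrite("pics/base_t.png",cv2.resize(c,None,fx=2.2,fy=2.2)[:,:,::-1])
c=I["scene"][170*4:222*4,400*4:455*4];cv2.imwrite("pics/base_s.png",cv2.resize(c,None,fx=2.2,fy=2.2)[:,:,::-1])
a=cv2.imread("pics/base_t.png");b=cv2.imread("pics/base_s.png")
o=np.zeros((max(a.shape[0],b.shape[0]),a.shape[1]+b.shape[1],3),np.uint8);o[:a.shape[0],:a.shape[1]]=a;o[:b.shape[0],a.shape[1]:]=b;o=cv2.resize(o,(798,int(o.shape[0]*798/o.shape[1])));cv2.imwrite("pics/base.png",o);print(o.shape,a.shape,b.shape)
E
```

```text
B top [ 536.  -148.1] yaw -0.77 L
B scene [ 533.1 -147.6] yaw -0.77 L
tri (array([ 539.8, -152.6,   36. ]), np.float64(1.2984929101904887))
E top [ 406.6 -166.5] yaw 2.03 R
E scene [ 404.1 -166.6] yaw 2.04 R
tri (array([ 403.9, -161.8,   37. ]), np.float64(1.3164305958945084))
dish [ 665.2 -244.9] [ 663.1 -244.3] (array([ 664.4, -244.4,   25.5]), np.float64(0.3627388462879272))
scene [431.4 181.7] 34.5625 [647.8 239.4]
top [230.4 154.6] 30.375 [651.5 238. ]
(array([650.1, 236.6, 130.3]), np.float64(0.7801681138518292))
(423, 798, 3) (370, 378, 3) (458, 484, 3)
```

View pics/base.png

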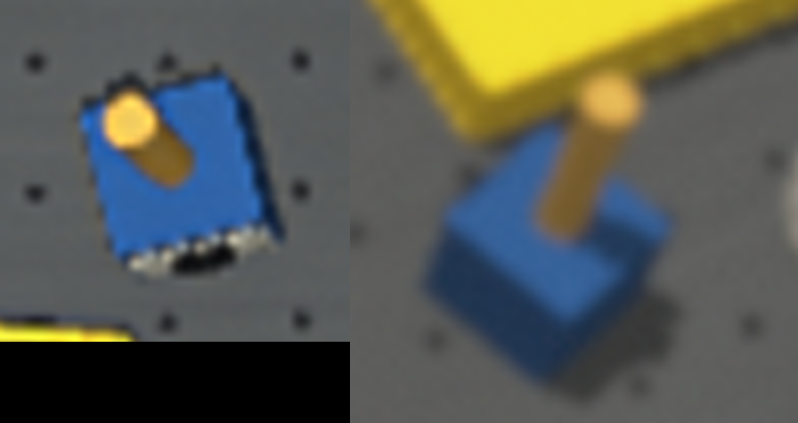

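The base stub is at about (650,238). The block's sides are turned about +0.235 rad, with the dial side toward the robot. Next come the tray yaws and a move planner.

```bash
cat > plan.py <<'E'
import sys,numpy as np
from bench import arm
s=arm.read_state();q=s["ee_rot"];p=np.array(s["position"]);psi=2*np.arctan2(q[1],q[0]);psi=(psi+np.pi)%(2*np.pi)-np.pi
print("at",p.round(1),"psi %.3f"%psi,"w %.1f"%s["gripper_width"],"grip %.0f"%s["grasp_force"],"t %.1f"%s["clock"],"j",np.round(s["joints"],2),"F",np.round(s["contact_force"]))
for a in sys.argv[1:]:   # x,y,z,psi from the previous one
    x,y,z,ps=map(float,a.split(","));d=np.array([x,y,z])-p;c,n=np.cos(psi),np.sin(psi)
    print("shift %.1f %.1f %.1f turn z %.3f"%(d[0]*c+d[1]*n,d[0]*n-d[1]*c,-d[2],-(ps-psi)));p=np.array([x,y,z]);psi=ps
E
python3 plan.py 570,-10,120,-2.29; python3 - <<'E'
from h import *
it=big("top");h,s,v=hsv(it)
for m in((h>22)&(h<35)&(s>130)&(v>90),(h>100)&(h<125)&(s>120)&(v>50)):
    b=[x for x in blobs(m,3000,9e4)][0]
    cn=max(cv2.findContours(b[2].astype(np.uint8),0,2)[0],key=cv2.contourArea)
    bx=np.array([cast("top",px(p),35) for p in cv2.boxPoints(cv2.minAreaRect(cn))])
    print(bx,[round(float(np.arctan2(*(bx[i]-bx[i-1])[::-1])),3) for i in range(4)])
E
```

```text
at [170.7 601.1 231.1] psi -0.277 w 85.4 grip 0 t 0.4 j [ 1.55  0.38  0.01 -0.   -1.19 -0.26] F [-0. -0.  0.]
shift 551.1 478.7 111.1 turn z 2.013
[[333.6 460.4]
 [613.2 438.6]
 [592.4 248.5]
 [312.6 274.2]] [1.458, -0.078, -1.68, 3.05]
[[ 320.5 -253.1]
 [ 599.1 -282.5]
 [ 583.  -473.5]
 [ 303.9 -440.2]] [1.482, -0.105, -1.655, 3.023]
```

Call:
servo_tool:
  rows:
    - [[45, 551, 479, 111, 0, 0, 2.013], [45, 551, 479, 111, 0, 0, 2.013], [45, 551, 479, 111, 0, 0, 2.013], [45, 551, 479, 111, 0, 0, 2.013], [45, 551, 479, 111, 0, 0, 2.013], [45, 551, 479, 111, 0, 0, 2.013], [45, 551, 479, 111, 0, 0, 2.013], [45, 551, 479, 111, 0, 0, 2.013], [45, 551, 479, 111, 0, 0, 2.013], [45, 551, 479, 111, 0, 0, 2.013]]

```text
clock: 1.7
position: [509.8, 82.2, 137.5]
ee_rot: [-0.472, 0.881, -0.0, 0.001]
contact_force: [0.3, 0.8, -0.4]
gripper_width: 45.0
grasp_force: 0.0
```

```bash
python3 plan.py 571,-10,120,-2.29 571,-10,8,-2.29
```

```text
at [509.8  82.2 137.5] psi -2.158 w 45.0 grip 0 t 1.7 j [ 0.47  0.29 -0.39  0.   -0.89 -1.06] F [ 0.  1. -0.]
shift 42.8 -102.0 17.5 turn z 0.132
shift -0.0 0.0 112.0 turn z -0.000
```

Call:
servo_tool:
  rows:
    - [[45, 43, -102, 17.5, 0, 0, 0.132], [45, 43, -102, 17.5, 0, 0, 0.132], [45, 43, -102, 17.5, 0, 0, 0.132], [45, 43, -102, 70, 0, 0, 0.132], [45, 43, -102, 110, 0, 0, 0.132], [45, 43, -102, 129.5, 0, 0, 0.132], [45, 43, -102, 129.5, 0, 0, 0.132], [0, 43, -102, 129.5, 0, 0, 0.132], [0, 43, -102, 129.5, 0, 0, 0.132], [0, 43, -102, 129.5, 0, 0, 0.132]]

```text
clock: 2.95
position: [571.5, -7.8, 9.6]
ee_rot: [-0.416, 0.909, -0.0, 0.002]
contact_force: [-0.9, 1.0, 6.1]
gripper_width: 8.6
grasp_force: 59.9
```

```bash
python3 plan.py 571,-10,140,-2.29 520,360,140,-1.66 520,360,14,-1.66
```

```text
at [571.5  -7.8   9.6] psi -2.283 w 8.6 grip 60 t 3.0 j [ 0.27  0.55 -0.38  0.   -0.64 -0.98] F [-1.  1.  6.]
shift 2.0 -1.1 -130.4 turn z 0.007
shift -244.8 282.1 -0.0 turn z -0.630
shift -0.0 0.0 126.0 turn z -0.000
```

Call:
servo_tool:
  rows:
    - [[0, 0, 0, -60, 0, 0, 0], [0, 0, 0, -120, 0, 0, 0], [0, 0, 0, -130, 0, 0, 0], [0, -263, 254, -130, 0, 0, -0.623], [0, -263, 254, -130, 0, 0, -0.623], [0, -263, 254, -130, 0, 0, -0.623], [0, -263, 254, -130, 0, 0, -0.623], [0, -263, 254, -130, 0, 0, -0.623], [0, -263, 254, -130, 0, 0, -0.623], [0, -263, 254, -130, 0, 0, -0.623]]

```text
clock: 4.2
position: [548.7, 360.2, 135.9]
ee_rot: [-0.676, 0.737, 0.0, -0.001]
contact_force: [0.0, -0.7, -1.0]
gripper_width: 9.0
grasp_force: 59.1
```

```bash
python3 plan.py 551,357.5,140,-1.66 551,357.5,15,-1.66 551,357.5,120,-1.66 450,-5,120,-1.82
```

```text
at [548.7 360.2 135.9] psi -1.657 w 9.0 grip 59 t 4.2 j [ 0.83  0.51 -0.03 -0.   -1.03 -0.91] F [ 0. -1. -1.]
shift 2.5 -2.5 -4.1 turn z 0.003
shift -0.0 0.0 125.0 turn z -0.000
shift -0.0 0.0 -105.0 turn z -0.000
shift 370.1 68.3 -0.0 turn z 0.160
```

Call:
servo_tool:
  rows:
    - [[0, 2, -2, 60, 0, 0, 0], [0, 2, -2, 105, 0, 0, 0], [0, 2, -2, 121, 0, 0, 0], [0, 2, -2, 121, 0, 0, 0], [30, 2, -2, 121, 0, 0, 0], [30, 2, -2, 121, 0, 0, 0], [30, 2, -2, 90, 0, 0, 0], [45, 2, -2, 30, 0, 0, 0], [45, 60, 10, 10, 0, 0, 0.1], [45, 120, 20, 10, 0, 0, 0.16]]

```text
clock: 5.45
position: [520.3, 239.4, 130.9]
ee_rot: [-0.613, 0.79, -0.0, 0.003]
contact_force: [-0.1, -0.6, -0.8]
gripper_width: 45.4
grasp_force: 0.0
```

```bash
python3 plan.py 450,-5,90,-1.82 450,-5,9,-1.82
```

```text
at [520.3 239.4 130.9] psi -1.821 w 45.4 grip 0 t 5.5 j [ 0.71  0.39 -0.27  0.   -0.91 -0.97] F [-0. -1. -1.]
shift 254.2 7.5 40.9 turn z -0.001
shift -0.0 0.0 81.0 turn z -0.000
```

Call:
servo_tool:
  rows:
    - [[45, 254, 7.5, 41, 0, 0, 0], [45, 254, 7.5, 41, 0, 0, 0], [45, 254, 7.5, 41, 0, 0, 0], [45, 254, 7.5, 41, 0, 0, 0], [45, 254, 7.5, 50, 0, 0, 0], [45, 254, 7.5, 100, 0, 0, 0], [45, 254, 7.5, 122, 0, 0, 0], [45, 254, 7.5, 122, 0, 0, 0], [0, 254, 7.5, 122, 0, 0, 0], [0, 254, 7.5, 122, 0, 0, 0]]

```text
clock: 6.7
position: [450.4, -4.4, 7.1]
ee_rot: [-0.614, 0.79, -0.0, 0.001]
contact_force: [-4.8, 4.4, 22.3]
gripper_width: 9.5
grasp_force: 31.2
```

```bash
python3 plan.py 468.5,365,10,-1.66 
```

```text
at [450.4  -4.4   7.1] psi -1.820 w 9.5 grip 31 t 6.7 j [ 0.35  0.41 -0.68  0.   -0.48 -0.6 ] F [-5.  4. 22.]
shift -362.5 73.7 -2.9 turn z -0.160
```

Call:
servo_tool:
  rows:
    - [[0, 0, 0, -1, 0, 0, 0], [0, 0, 0, -50, 0, 0, 0], [0, 0, 0, -110, 0, 0, 0], [0, -362, 74, -125, 0, 0, -0.16], [0, -362, 74, -125, 0, 0, -0.16], [0, -362, 74, -125, 0, 0, -0.16], [0, -362, 74, -125, 0, 0, -0.16], [0, -362, 74, -125, 0, 0, -0.16], [0, -362, 74, -125, 0, 0, -0.16], [0, -362, 74, -125, 0, 0, -0.16]]

```text
clock: 7.95
position: [467.1, 367.9, 130.8]
ee_rot: [-0.676, 0.737, 0.0, 0.001]
contact_force: [-0.4, 0.1, -1.7]
gripper_width: 9.1
grasp_force: 58.8
```

```bash
python3 plan.py 468.5,365,13.5,-1.66 468.5,365,140,-1.66 405,-166,110,-1.11; python3 -c "
from h import *
c=arm.get_image('top');cv2.imwrite('pics/t1.png',cv2.resize(c[140:290,150:400],None,fx=3,fy=3,interpolation=2)[:,:,::-1])"
```

```text
at [467.1 367.9 130.8] psi -1.657 w 9.1 grip 59 t 8.0 j [ 0.94  0.42 -0.21  0.   -0.94 -1.03] F [-0.  0. -2.]
shift 2.7 -1.7 117.3 turn z 0.003
shift -0.0 0.0 -126.5 turn z -0.000
shift 534.5 15.9 30.0 turn z -0.550
```

View pics/t1.png

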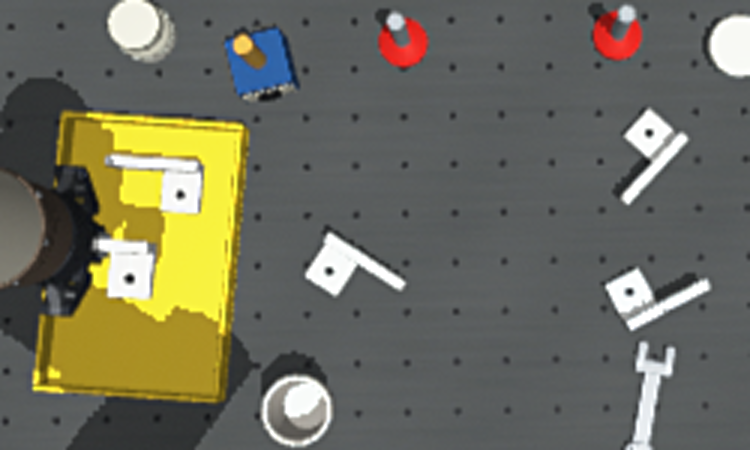

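The picture shows A standing on its foot in the yellow tray (155,180) and D held over the tray at (125,270). The remaining brackets C, B and E haven't moved.

Call:
servo_tool:
  rows:
    - [[0, 2, -1.5, 60, 0, 0, 0], [0, 2, -1.5, 102, 0, 0, 0], [0, 2, -1.5, 117, 0, 0, 0], [0, 2, -1.5, 117, 0, 0, 0], [30, 2, -1.5, 117, 0, 0, 0], [30, 2, -1.5, 117, 0, 0, 0], [30, 2, -1.5, 85, 0, 0, 0], [45, 2, -1.5, 25, 0, 0, 0], [45, 60, 0, -9, 0, 0, -0.15], [45, 120, 3, -9, 0, 0, -0.3]]

```text
clock: 9.25
position: [455.1, 247.3, 143.5]
ee_rot: [0.78, -0.626, 0.001, -0.004]
contact_force: [-0.1, -1.1, -0.6]
gripper_width: 44.9
grasp_force: 0.0
```

```bash
python3 plan.py 405,-166,90,-1.11 405,-166,9,-1.11
```

```text
at [455.1 247.3 143.5] psi -1.354 w 44.9 grip 0 t 9.2 j [ 0.81  0.29 -0.38  0.   -0.89 -0.6 ] F [-0. -1. -1.]
shift 392.8 138.0 53.5 turn z -0.244
shift 0.0 -0.0 81.0 turn z -0.000
```

Call:
servo_tool:
  rows:
    - [[45, 393, 138, 53, 0, 0, -0.244], [45, 393, 138, 53, 0, 0, -0.244], [45, 393, 138, 53, 0, 0, -0.244], [45, 393, 138, 53, 0, 0, -0.244], [45, 393, 138, 53, 0, 0, -0.244], [45, 393, 138, 53, 0, 0, -0.244], [45, 393, 138, 53, 0, 0, -0.244], [45, 393, 138, 60, 0, 0, -0.244], [45, 393, 138, 110, 0, 0, -0.244], [45, 393, 138, 134, 0, 0, -0.244]]

```text
clock: 10.5
position: [400.3, -166.2, 4.8]
ee_rot: [0.848, -0.53, -0.0, 0.0]
contact_force: [0.7, -1.1, 2.0]
gripper_width: 45.2
grasp_force: 0.8
```

```bash
python3 plan.py 405,-166,9,-1.11 372.5,357.5,130,-1.66
```

```text
at [ 400.3 -166.2    4.8] psi -1.117 w 45.2 grip 1 t 10.5 j [-0.02  0.4  -0.72 -0.   -0.45  0.47] F [ 1. -1.  2.]
shift 1.9 -4.3 -4.2 turn z -0.007
shift -483.3 -203.7 -121.0 turn z 0.550
```

Call:
servo_tool:
  rows:
    - [[45, 2, -4, -4, 0, 0, 0], [45, 2, -4, -4, 0, 0, 0], [0, 2, -4, -4, 0, 0, 0], [0, 2, -4, -4, 0, 0, 0], [0, 2, -4, -4, 0, 0, 0], [0, 2, -4, -5, 0, 0, 0], [0, 2, -4, -55, 0, 0, 0], [0, 2, -4, -110, 0, 0, 0], [0, 2, -4, -125, 0, 0, 0]]

```text
clock: 11.62
position: [406.7, -166.9, 134.2]
ee_rot: [0.848, -0.53, 0.003, -0.002]
contact_force: [-0.4, -0.2, -1.3]
gripper_width: 8.7
grasp_force: 59.1
```

```bash
python3 plan.py 372.5,357.5,130,-1.66 372.5,357.5,15,-1.66
```

```text
at [ 406.7 -166.9  134.2] psi -1.117 w 8.7 grip 59 t 11.6 j [-0.02  0.17 -0.57  0.   -0.82  0.47] F [-0. -0. -1.]
shift -486.2 -199.3 4.2 turn z 0.543
shift -0.0 0.0 115.0 turn z -0.000
```

Call:
servo_tool:
  rows:
    - [[0, -486, -199, 2, 0, 0, 0.543], [0, -486, -199, 2, 0, 0, 0.543], [0, -486, -199, 2, 0, 0, 0.543], [0, -486, -199, 2, 0, 0, 0.543], [0, -486, -199, 2, 0, 0, 0.543], [0, -486, -199, 2, 0, 0, 0.543], [0, -486, -199, 2, 0, 0, 0.543], [0, -486, -199, 2, 0, 0, 0.543], [0, -486, -199, 2, 0, 0, 0.543], [0, -486, -199, 2, 0, 0, 0.543]]

```text
clock: 12.88
position: [370.4, 361.1, 128.3]
ee_rot: [-0.676, 0.737, 0.0, 0.0]
contact_force: [0.4, -1.2, -0.9]
gripper_width: 8.6
grasp_force: 58.9
```

```bash
python3 plan.py 372.5,357.5,15,-1.66 372.5,357.5,130,-1.66 448,132.5,90,-2.18
```

```text
at [370.4 361.1 128.3] psi -1.656 w 8.6 grip 59 t 12.9 j [ 1.09  0.31 -0.4   0.   -0.87 -1.17] F [ 0. -1. -1.]
shift 3.4 -2.4 113.3 turn z 0.004
shift -0.0 0.0 -115.0 turn z -0.000
shift 217.4 -95.2 40.0 turn z 0.520
```

Call:
servo_tool:
  rows:
    - [[0, 3, -2, 60, 0, 0, 0], [0, 3, -2, 98, 0, 0, 0], [0, 3, -2, 113, 0, 0, 0], [0, 3, -2, 113, 0, 0, 0], [30, 3, -2, 113, 0, 0, 0], [30, 3, -2, 113, 0, 0, 0], [30, 3, -2, 80, 0, 0, 0], [45, 3, -2, 20, 0, 0, 0], [45, 60, -26, 0, 0, 0, 0.15], [45, 115, -50, 0, 0, 0, 0.3]]

```text
clock: 14.12
position: [411.6, 238.6, 131.4]
ee_rot: [-0.556, 0.831, 0.001, 0.003]
contact_force: [0.1, 0.6, -0.5]
gripper_width: 45.2
grasp_force: 0.0
```

```bash
python3 plan.py 448,132.5,90,-2.18 448,132.5,9,-2.18
```

```text
at [411.6 238.6 131.4] psi -1.962 w 45.2 grip 0 t 14.1 j [ 0.87  0.23 -0.49  0.   -0.84 -1.26] F [ 0.  1. -1.]
shift 84.2 -74.2 41.4 turn z 0.218
shift -0.0 0.0 81.0 turn z -0.000
```

Call:
servo_tool:
  rows:
    - [[45, 84, -74, 41, 0, 0, 0.218], [45, 84, -74, 41, 0, 0, 0.218], [45, 84, -74, 41, 0, 0, 0.218], [45, 84, -74, 85, 0, 0, 0.218], [45, 84, -74, 121, 0, 0, 0.218], [45, 84, -74, 121, 0, 0, 0.218], [0, 84, -74, 121, 0, 0, 0.218], [0, 84, -74, 121, 0, 0, 0.218], [0, 84, -74, 121, 0, 0, 0.218], [0, 84, -74, 121, 0, 0, 0.218]]

```text
clock: 15.38
position: [448.2, 133.6, 9.6]
ee_rot: [-0.464, 0.886, 0.0, 0.002]
contact_force: [-1.4, 1.5, 8.6]
gripper_width: 8.8
grasp_force: 59.6
```

```bash
python3 plan.py 448,132.5,135,-2.18 413.5,-365,130,-1.67; python3 -c "
from h import *
c=arm.get_image('top');cv2.imwrite('pics/t2.png',cv2.resize(c[140:290,150:400],None,fx=3,fy=3,interpolation=2)[:,:,::-1])"
```

```text
at [448.2 133.6   9.6] psi -2.177 w 8.8 grip 60 t 15.4 j [ 0.64  0.42 -0.64  0.   -0.51 -1.25] F [-1.  1.  9.]
shift 1.0 -0.5 -125.4 turn z 0.003
shift 427.7 -256.4 5.0 turn z -0.510
```

View pics/t2.png

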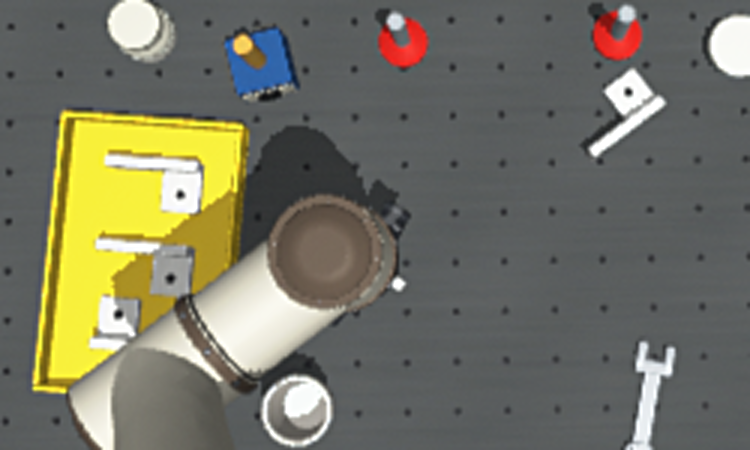

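The three right-hand brackets sit properly in the yellow tray. Bracket B has been knocked: it now lies at crop (625,115), closer to the right post. I'll measure it again after placing C.

Call:
servo_tool:
  rows:
    - [[0, 0, 0, -55, 0, 0, 0], [0, 0, 0, -110, 0, 0, 0], [0, 433.5, -257, -125, 0, 0, -0.507], [0, 433.5, -257, -125, 0, 0, -0.507], [0, 433.5, -257, -125, 0, 0, -0.507], [0, 433.5, -257, -125, 0, 0, -0.507], [0, 433.5, -257, -125, 0, 0, -0.507], [0, 433.5, -257, -125, 0, 0, -0.507], [0, 433.5, -257, -125, 0, 0, -0.507], [0, 433.5, -257, -125, 0, 0, -0.507]]

```text
clock: 16.68
position: [412.1, -346.2, 132.6]
ee_rot: [-0.671, 0.742, -0.0, 0.0]
contact_force: [2.0, -0.4, -1.9]
gripper_width: 9.1
grasp_force: 59.0
```

```bash
python3 plan.py 412.5,-369,15,-1.67; python3 - <<'E'
from h import *
I={n:big(n) for n in P}
for n,th in(("top",200),("scene",170)):
    h,s,v=hsv(I[n]);print(n,[(c.round(1),int(a),cast(n,c,20)) for c,a,m in blobs((v>th)&(s<45),50,500) if 450<cast(n,c,25)[0]<720 and -300<cast(n,c,25)[1]<60])
brackets(I["top"],I["scene"],(200,170))
E
```

```text
at [ 412.1 -346.2  132.6] psi -1.671 w 9.1 grip 59 t 16.7 j [-0.4   0.33 -0.34 -0.   -0.89  0.3 ] F [ 2. -0. -2.]
shift 22.7 -2.7 117.6 turn z -0.001
top [(array([396.3, 154.8]), 310, array([ 665.6, -245.4]))]
scene [(array([270.5, 287.9]), 494, array([ 662.4, -244.2]))]
```

Call:
servo_tool:
  rows:
    - [[0, 0, 0, 0, 0, 0, 0], [0, 0, 0, 0, 0, 0, 0]]

```text
clock: 17.02
position: [412.6, -343.1, 132.1]
ee_rot: [-0.671, 0.741, 0.0, 0.0]
contact_force: [-0.5, -0.0, -1.3]
gripper_width: 9.1
grasp_force: 58.9
```

```bash
python3 plan.py 412.5,-369,15,-1.67 412.5,-369,130,-1.67 412.5,-250,200,-1.67
```

```text
at [ 412.6 -343.1  132.1] psi -1.670 w 9.1 grip 59 t 17.0 j [-0.39  0.33 -0.35 -0.   -0.89  0.29] F [-0. -0. -1.]
shift 25.8 -2.5 117.1 turn z 0.000
shift -0.0 0.0 -115.0 turn z -0.000
shift -118.4 11.8 -70.0 turn z -0.000
```

Call:
servo_tool:
  rows:
    - [[0, 26, -2.5, 60, 0, 0, 0], [0, 26, -2.5, 102, 0, 0, 0], [0, 26, -2.5, 117, 0, 0, 0], [0, 26, -2.5, 117, 0, 0, 0], [30, 26, -2.5, 117, 0, 0, 0], [30, 26, -2.5, 117, 0, 0, 0], [30, 26, -2.5, 80, 0, 0, 0], [45, 26, -2.5, 20, 0, 0, 0], [45, 26, -2.5, 0, 0, 0, 0], [45, 26, -2.5, 0, 0, 0, 0]]

```text
clock: 18.27
position: [413.8, -370.9, 134.5]
ee_rot: [-0.671, 0.741, -0.003, 0.001]
contact_force: [-0.5, -0.0, -0.6]
gripper_width: 45.0
grasp_force: 0.0
```

```bash
python3 - <<'E'
from h import *
I={n:big(n) for n in P}
for n in I: cv2.imwrite(f'pics/{n}3.png',I[n][::4,::4,::-1])
a=I["top"][120*4:290*4,320*4:500*4];b=I["scene"][150*4:320*4,150*4:370*4]
a=cv2.resize(a,(397,375));b=cv2.resize(b,(400,375));cv2.imwrite('pics/t3.png',np.hstack([a,b])[:,:,::-1])
for n,th in(("top",180),("scene",170)):
    h,s,v=hsv(I[n]);print(n,[(c.round(1),int(a),cast(n,c,20)) for c,a,m in blobs((v>th)&(s<45),50,700) if 450<cast(n,c,25)[0]<720 and -300<cast(n,c,25)[1]<60])
E
```

```text
top [(array([396.3, 154.8]), 319, array([ 665.6, -245.3]))]
scene [(array([270.5, 287.9]), 494, array([ 662.4, -244.2]))]
```

View pics/t3.png

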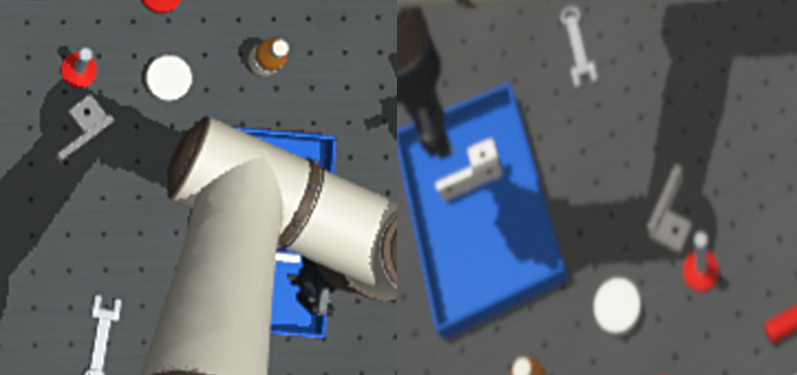

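C sits in the blue tray, at (470,170) in the right half of the picture. B lies in the arm's shadow near the right post. I'll measure it with a lower threshold.

```bash
python3 - <<'E'
from h import *
I={n:cv2.resize(cv2.imread(f'pics/{n}3.png')[:,:,::-1].copy(),None,fx=K,fy=K,interpolation=cv2.INTER_CUBIC) for n in P}
for n,th in(("top",120),("top",135),("scene",115),("scene",130)):
    h,s,v=hsv(I[n]);u0,v0=proj(n,[590,-128,20]);m=np.zeros(v.shape,bool)
    m[int(v0-18)*4:int(v0+18)*4,int(u0-20)*4:int(u0+20)*4]=1
    r=v[m];print(n,th,np.percentile(r,[50,85,90,95,99]))
    for c,a,mm in blobs((v>th)&(s<60)&m,20,600):
        u=cv2.drawContours(np.zeros(v.shape,np.uint8),cv2.findContours(mm.astype(np.uint8),0,2)[0],-1,1,-1)
        f=cv2.morphologyEx(u,cv2.MORPH_OPEN,cv2.getStructuringElement(cv2.MORPH_ELLIPSE,(23,23)))
        print(c,int(a),f.sum()/16)
        if f.sum()>500:
            t=u&~cv2.dilate(f,np.ones((9,9),np.uint8));b=blobs(t,10,200)
            if b:
                c2,_,tm=max(b,key=lambda x:x[1]);ys,xs=np.nonzero(tm);fy,fx=np.nonzero(f)
                e,d,hd=web(n,(c2,np.c_[xs,ys],px([fx.mean(),fy.mean()]),0));print("  e",e,"grip",e+38*d,"yaw %.2f"%np.arctan2(d[1],d[0]),hd)
E
python3 plan.py 412.5,-369,135,-1.67
```

```text
top 120 [ 54. 135. 156. 162. 171.]
[359.5 175.7] 237 182.0
  e [556.1 -90.8] grip [ 577.6 -122.1] yaw -0.97 L
top 135 [ 54. 135. 156. 162. 171.]
[359.6 175.6] 215 170.1875
  e [556.2 -91.4] grip [ 578.  -122.5] yaw -0.96 L
scene 115 [ 71. 134. 141. 144. 146.]
[299.3 248.5] 325 260.0
  e [557.5 -90.3] grip [ 580.3 -120.8] yaw -0.93 L
scene 130 [ 71. 134. 141. 144. 146.]
[297.  239.9] 76 0.0
[301.3 254. ] 151 165.0625
at [ 412.1 -369.9  131.5] psi -1.671 w 44.7 grip 0 t 18.4 j [-0.44  0.36 -0.31 -0.   -0.91  0.34] F [ 0. -0.  0.]
shift -1.0 -0.3 -3.5 turn z -0.001
```

```bash
python3 plan.py 578.5,-122,100,-0.95 578.5,-122,9,-0.95
```

```text
at [ 412.1 -369.9  131.5] psi -1.671 w 44.7 grip 0 t 18.4 j [-0.44  0.36 -0.31 -0.   -0.91  0.34] F [ 0. -0.  0.]
shift -263.4 -140.8 31.5 turn z -0.721
shift 0.0 -0.0 91.0 turn z -0.000
```

Call:
servo_tool:
  rows:
    - [[45, -263, -141, 31, 0, 0, -0.721], [45, -263, -141, 31, 0, 0, -0.721], [45, -263, -141, 31, 0, 0, -0.721], [45, -263, -141, 31, 0, 0, -0.721], [45, -263, -141, 31, 0, 0, -0.721], [45, -263, -141, 31, 0, 0, -0.721], [45, -263, -141, 31, 0, 0, -0.721], [45, -263, -141, 80, 0, 0, -0.721], [45, -263, -141, 122, 0, 0, -0.721], [45, -263, -141, 122, 0, 0, -0.721]]

```text
clock: 19.62
position: [575.6, -124.2, 7.0]
ee_rot: [0.889, -0.458, -0.004, 0.002]
contact_force: [-0.6, 0.1, 0.7]
gripper_width: 45.5
grasp_force: 0.1
```

Call:
servo_tool:
  rows:
    - [[0, 0, 0, 0, 0, 0, 0], [0, 0, 0, 0, 0, 0, 0], [0, 0, 0, 0, 0, 0, 0], [0, 0, 0, 0, 0, 0, 0], [0, 0, 0, -55, 0, 0, 0], [0, 0, 0, -110, 0, 0, 0], [0, 0, 0, -125, 0, 0, 0], [0, 0, 0, -125, 0, 0, 0]]

```text
clock: 20.62
position: [579.2, -122.5, 135.9]
ee_rot: [0.889, -0.457, 0.001, -0.001]
contact_force: [0.6, -0.4, -1.1]
gripper_width: 8.8
grasp_force: 60.2
```

```bash
python3 plan.py 493.5,-361,130,-1.67 493.5,-361,15,-1.67
```

```text
at [ 579.2 -122.5  135.9] psi -0.950 w 8.8 grip 60 t 20.6 j [ 0.06  0.41 -0.21 -0.   -0.95  0.56] F [ 1. -0. -1.]
shift 144.2 208.4 5.9 turn z 0.720
shift -0.0 0.0 115.0 turn z -0.000
```

Call:
servo_tool:
  rows:
    - [[0, 144, 208, 6, 0, 0, 0.72], [0, 144, 208, 6, 0, 0, 0.72], [0, 144, 208, 6, 0, 0, 0.72], [0, 144, 208, 6, 0, 0, 0.72], [0, 144, 208, 6, 0, 0, 0.72], [0, 144, 208, 6, 0, 0, 0.72], [0, 144, 208, 60, 0, 0, 0.72], [0, 144, 208, 100, 0, 0, 0.72], [0, 144, 208, 100, 0, 0, 0.72]]

```text
clock: 21.75
position: [491.6, -358.1, 31.2]
ee_rot: [-0.672, 0.741, 0.004, -0.002]
contact_force: [-0.5, -1.0, -0.4]
gripper_width: 8.7
grasp_force: 60.0
```

```bash
python3 plan.py 493.5,-361,15,-1.67
```

```text
at [ 491.6 -358.1   31.2] psi -1.668 w 8.7 grip 60 t 21.8 j [-0.36  0.56 -0.26 -0.   -0.76  0.27] F [-1. -1. -0.]
shift 2.7 -2.2 16.2 turn z 0.002
```

Call:
servo_tool:
  rows:
    - [[0, 2, -2, 12, 0, 0, 0], [0, 2, -2, 18, 0, 0, 0], [0, 2, -2, 18, 0, 0, 0], [30, 2, -2, 18, 0, 0, 0], [30, 2, -2, 18, 0, 0, 0], [30, 2, -2, -10, 0, 0, 0], [45, 2, -2, -60, 0, 0, 0], [45, 2, -2, -115, 0, 0, 0], [45, -60, -2, -125, 0, 0, 0], [45, -120, -2, -140, 0, 0, 0]]

```text
clock: 23.0
position: [507.5, -240.9, 176.2]
ee_rot: [-0.67, 0.742, -0.001, 0.001]
contact_force: [0.6, 0.5, -0.5]
gripper_width: 44.6
grasp_force: 0.0
```

```bash
python3 plan.py 540,150,240,-1.33 650,238,200,-1.33
```

```text
at [ 507.5 -240.9  176.2] psi -1.672 w 44.6 grip 0 t 23.0 j [-0.15  0.32 -0.23 -0.   -1.01  0.05] F [ 1.  0. -0.]
shift -392.1 7.1 -63.8 turn z -0.342
shift -59.2 -127.8 40.0 turn z -0.000
```

```bash
python3 plan.py 650,238,175,-1.336
```

```text
at [ 507.5 -240.9  176.2] psi -1.672 w 44.6 grip 0 t 23.0 j [-0.15  0.32 -0.23 -0.   -1.01  0.05] F [ 1.  0. -0.]
shift -490.8 -93.4 1.2 turn z -0.336
```

Call:
servo_tool:
  rows:
    - [[45, -491, -93, 1, 0, 0, -0.336], [45, -491, -93, 1, 0, 0, -0.336], [45, -491, -93, 1, 0, 0, -0.336], [45, -491, -93, 1, 0, 0, -0.336], [45, -491, -93, 1, 0, 0, -0.336], [45, -491, -93, 1, 0, 0, -0.336], [45, -491, -93, 1, 0, 0, -0.336], [45, -491, -93, 1, 0, 0, -0.336], [45, -491, -93, 1, 0, 0, -0.336], [45, -491, -93, 1, 0, 0, -0.336]]

```text
clock: 24.25
position: [648.4, 237.6, 173.8]
ee_rot: [0.786, -0.618, -0.0, 0.0]
contact_force: [-0.1, -0.4, -0.4]
gripper_width: 45.1
grasp_force: 0.0
```

```bash
python3 plan.py 650,238,85,-1.336; python3 - <<'E'
from h import *
I={n:arm.get_image(n) for n in P}
a=cv2.resize(I["top"][120:290,150:480],(797,410));b=cv2.resize(I["scene"][90:310,140:480],None,fx=1.6,fy=.85)
cv2.imwrite('pics/t4.png',np.vstack([a,cv2.resize(b,(797,187))])[:,:,::-1])
E
```

```text
at [648.4 237.6 173.8] psi -1.333 w 45.1 grip 0 t 24.2 j [ 0.58  0.54  0.11 -0.   -1.14 -0.35] F [-0. -0. -0.]
shift 0.0 -1.7 88.8 turn z 0.003
```

View pics/t4.png

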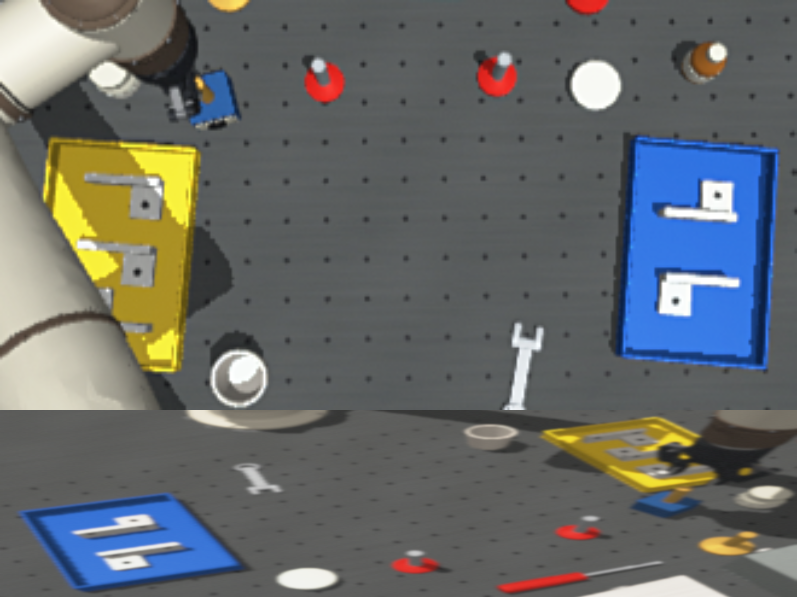

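All five brackets are in their own trays. In the top half, yellow holds three around (130,200–320) and blue holds two around (705,200) and (705,285). Next is the base.

Call:
servo_tool:
  rows:
    - [[45, 0, -1.5, 50, 0, 0, 0], [45, 0, -1.5, 85, 0, 0, 0], [45, 0, -1.5, 89, 0, 0, 0], [45, 0, -1.5, 89, 0, 0, 0], [0, 0, -1.5, 89, 0, 0, 0], [0, 0, -1.5, 89, 0, 0, 0], [0, 0, -1.5, 89, 0, 0, 0], [0, 0, -1.5, 89, 0, 0, 0]]

```text
clock: 25.35
position: [651.1, 238.4, 87.3]
ee_rot: [0.786, -0.618, 0.001, -0.001]
contact_force: [-2.3, -0.4, 6.2]
gripper_width: 17.0
grasp_force: 58.7
```

```bash
python3 plan.py 650,238,210,-1.336 678.5,-13,210,-1.552
```

```text
at [651.1 238.4  87.3] psi -1.333 w 17.0 grip 59 t 25.4 j [ 0.58  0.61  0.01  0.   -0.97 -0.35] F [-2. -0.  6.]
shift 0.1 1.1 -122.7 turn z 0.003
shift 250.7 30.7 -0.0 turn z 0.216
```

Call:
servo_tool:
  rows:
    - [[0, 0, 0, -40, 0, 0, 0], [0, 0, 0, -90, 0, 0, 0], [0, 0, 0, -123, 0, 0, 0], [0, 0, 0, -123, 0, 0, 0], [0, 60, 7, -123, 0, 0, 0.06], [0, 115, 14, -123, 0, 0, 0.12], [0, 170, 22, -123, 0, 0, 0.18], [0, 220, 28, -123, 0, 0, 0.219], [0, 251, 32, -123, 0, 0, 0.219], [0, 251, 32, -123, 0, 0, 0.219]]

```text
clock: 26.6
position: [676.0, -16.1, 203.4]
ee_rot: [0.712, -0.702, -0.003, 0.003]
contact_force: [-0.2, 0.5, -7.1]
gripper_width: 16.3
grasp_force: 59.7
```

Call:
servo_tool:
  rows:
    - [[0, 0, 0, 0, 0, 0, 0], [0, 0, 0, 0, 0, 0, 0]]

```text
clock: 26.85
position: [677.4, -12.3, 206.5]
ee_rot: [0.714, -0.7, -0.001, 0.001]
contact_force: [-0.1, -0.1, -6.0]
gripper_width: 16.6
grasp_force: 59.7
```

```bash
python3 plan.py 678.5,-13,88,-1.552;python3 - <<'E'
from h import *
I={n:arm.get_image(n) for n in P}
a=cv2.resize(I["top"][115:200,260:400],(797,484))
cv2.imwrite('pics/t5.png',a[:,:,::-1])
E
```

```text
at [677.4 -12.3 206.5] psi -1.552 w 16.6 grip 60 t 26.9 j [ 0.22  0.49  0.12 -0.   -1.2  -0.2 ] F [-0. -0. -6.]
shift 0.7 -1.1 118.5 turn z 0.000
```

View pics/t5.png

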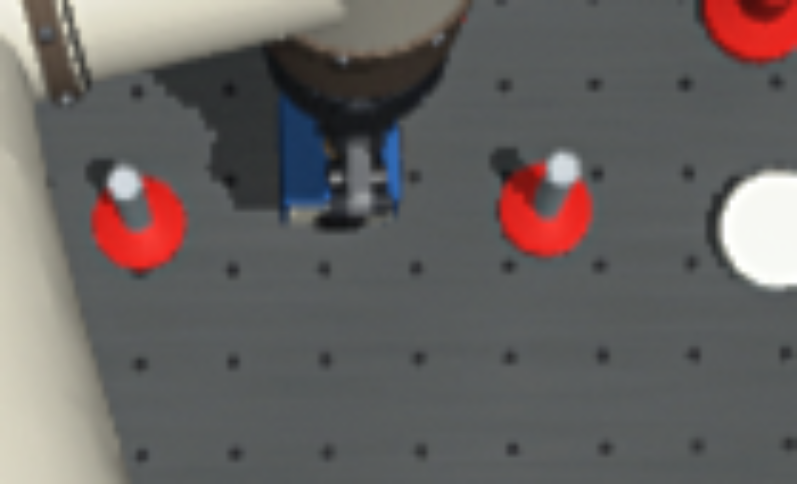

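The base hangs between the posts (340,170), square to their line. I'll lower it and release.

Call:
servo_tool:
  rows:
    - [[0, 0.5, -1, 40, 0, 0, 0], [0, 0.5, -1, 80, 0, 0, 0], [0, 0.5, -1, 105, 0, 0, 0], [0, 0.5, -1, 114, 0, 0, 0], [0, 0.5, -1, 118, 0, 0, 0], [0, 0.5, -1, 119, 0, 0, 0], [0, 0.5, -1, 119, 0, 0, 0]]

```text
clock: 27.82
position: [679.7, -13.8, 90.3]
ee_rot: [0.714, -0.701, 0.001, -0.001]
contact_force: [0.3, 0.8, -6.0]
gripper_width: 16.2
grasp_force: 59.6
```

Call:
servo_tool:
  rows:
    - [[40, 0, 0, 0, 0, 0, 0], [40, 0, 0, 0, 0, 0, 0], [45, 0, 0, -40, 0, 0, 0], [45, 0, 0, -90, 0, 0, 0], [85, 60, 10, -90, 0, 0, 0], [85, 120, 15, -90, 0, 0, 0], [85, 180, 15, -90, 0, 0, 0], [85, 232, 15, -90, 0, 0, 0], [85, 232, 15, -90, 0, 0, 0], [85, 232, 15, -90, 0, 0, 0]]

```text
clock: 29.08
position: [668.4, -246.2, 179.8]
ee_rot: [0.713, -0.701, 0.001, -0.0]
contact_force: [-0.2, 0.2, 0.1]
gripper_width: 85.2
grasp_force: 0.0
```

```bash
python3 plan.py 664,-244.5,120,-1.552 664,-244.5,2,-1.552; python3 - <<'E'
from h import *
I={n:arm.get_image(n) for n in P}
a=cv2.resize(I["top"][120:200,255:440],(797,345));b=cv2.resize(I["scene"][180:320,200:440],(440,255),interpolation=2)
o=np.zeros((600,797,3),np.uint8);o[:345]=a;o[345:,:440]=b
cv2.imwrite('pics/t6.png',o[:,:,::-1])
for n in I: cv2.imwrite(f'pics/{n}6.png',I[n][:,:,::-1])
E
```

```text
at [ 668.4 -246.2  179.8] psi -1.553 w 85.2 grip 0 t 29.1 j [-0.13  0.57  0.18  0.   -1.18  0.14] F [-0.  0.  0.]
shift -1.8 4.3 59.8 turn z -0.001
shift 0.0 -0.0 118.0 turn z -0.000
```

View pics/t6.png

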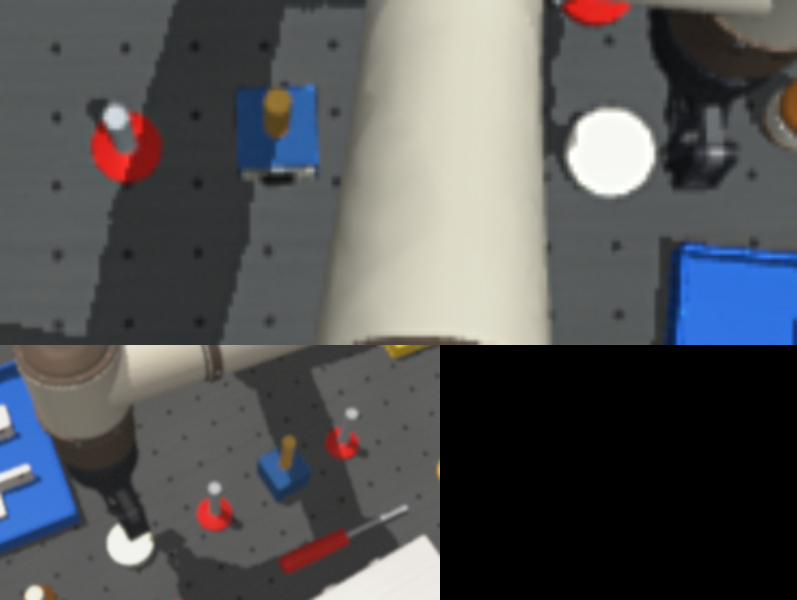

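The base stands square between the posts, at (278,130) in the top half. The dish sits at (610,152), untouched. Next I'll grasp the dish.

Call:
servo_tool:
  rows:
    - [[85, -2, 4, 60, 0, 0, 0], [85, -2, 4, 60, 0, 0, 0], [85, -2, 4, 110, 0, 0, 0], [85, -2, 4, 150, 0, 0, 0], [85, -2, 4, 170, 0, 0, 0], [85, -2, 4, 177, 0, 0, 0], [85, -2, 4, 177, 0, 0, 0], [0, -2, 4, 177, 0, 0, 0], [0, -2, 4, 177, 0, 0, 0], [0, -2, 4, 177, 0, 0, 0]]

```text
clock: 30.42
position: [665.6, -244.5, 4.6]
ee_rot: [0.714, -0.7, 0.002, -0.001]
contact_force: [-0.8, 0.9, 6.1]
gripper_width: 59.5
grasp_force: 65.3
```

```bash
python3 plan.py; python3 - <<'E'
from h import *
I={n:cv2.resize(cv2.imread(f'pics/{n}6.png')[:,:,::-1].copy(),None,fx=K,fy=K,interpolation=2) for n in P}
h,s,v=hsv(I["top"]);
c,a,m=min(blobs((h>98)&(h<128)&(s>100)&(v>40),100,500),key=lambda b:np.linalg.norm(b[0]-[319,150]))
cn=max(cv2.findContours(m.astype(np.uint8),0,2)[0],key=cv2.contourArea)
bx=np.array([cast("top",px(p),50) for p in cv2.boxPoints(cv2.minAreaRect(cn))]);print(bx.mean(0),[round(float(np.arctan2(*(bx[i]-bx[i-1])[::-1])),2) for i in range(4)],np.linalg.norm(bx[1]-bx[0]),np.linalg.norm(bx[2]-bx[1]))
C={}
for n in I:
    h,s,v=hsv(I[n]);g=proj(n,[679,-13,110]);c,a,m=min(blobs((h>8)&(h<26)&(s>60)&(v>90),5,200),key=lambda b:np.linalg.norm(b[0]-g))
    # tip of stub: extreme point of blob away from block, moved in by radius
    ys,xs=np.nonzero(m);u=proj(n,[679,-13,125])-proj(n,[679,-13,60]);u/=np.linalg.norm(u)
    t=np.c_[xs,ys]@u;k=t>t.max()-K*4;print(n,c,a,cast(n,px([xs[k].mean(),ys[k].mean()]),125))
E
```

```text
at [ 665.6 -244.5    4.6] psi -1.552 w 59.5 grip 65 t 30.4 j [-0.12  0.73 -0.    0.   -0.84  0.14] F [-1.  1.  6.]
[678.8  -8.2] [0.03, -1.53, -3.11, 1.61] 57.27007969861522 61.07601271661773
scene [356.4 237.9] 112.1875 [675.1  -5.1]
top [318.9 143.3] 33.5625 [682.9  -8.1]
```

```bash
python3 plan.py 580,-14,135,-1.552
```

```text
at [ 665.6 -244.5    4.6] psi -1.552 w 59.5 grip 65 t 30.4 j [-0.12  0.73 -0.    0.   -0.84  0.14] F [-1.  1.  6.]
shift -232.1 81.3 -130.4 turn z -0.000
```

Call:
servo_tool:
  rows:
    - [[0, 0, 0, -20, 0, 0, 0], [0, 0, 0, -70, 0, 0, 0], [0, 0, 0, -130, 0, 0, 0], [0, 0, 0, -130, 0, 0, 0]]

```text
clock: 30.92
position: [667.8, -245.3, 140.5]
ee_rot: [0.714, -0.7, 0.006, -0.004]
contact_force: [-0.9, -0.8, -0.9]
gripper_width: 59.6
grasp_force: 65.2
```

```bash
python3 plan.py 580,-14,135,-1.552 580,-14,5,-1.552; python3 - <<'E'
from h import *
I={n:big(n) for n in P}
for n in I: cv2.imwrite(f'pics/{n}7.png',I[n][::4,::4,::-1])
a=I["top"][125*4:185*4,265*4:375*4];b=I["scene"][190*4:300*4,290*4:410*4]
o=np.hstack([cv2.resize(a,(440,240)),cv2.resize(b,(360,330))[:240]]) if 0 else cv2.resize(a,(797,435))
cv2.imwrite('pics/t7.png',o[:,:,::-1])
for n in I:
    h,s,v=hsv(I[n])
    for c,a,m in blobs(((h<6)|(h>174))&(s>150)&(v>60),100,400):
        w=cast(n,c,16)
        if 640<w[0]<720 and -160<w[1]<130:
            cn=max(cv2.findContours(m.astype(np.uint8),0,2)[0],key=cv2.contourArea);(cc,r)=cv2.minEnclosingCircle(cn);print(n,"foot",cast(n,px(cc),16),r/K)
E
```

```text
at [ 667.8 -245.3  140.5] psi -1.552 w 59.6 grip 65 t 30.9 j [-0.12  0.59  0.11  0.   -1.08  0.14] F [-1. -1. -1.]
shift -232.9 83.4 5.5 turn z 0.000
shift 0.0 -0.0 130.0 turn z -0.000
scene foot [677.6  96.5] 9.308679580688477
scene foot [ 682.2 -122.5] 9.729486465454102
top foot [674.6  98. ] 8.514718055725098
```

View pics/t7.png

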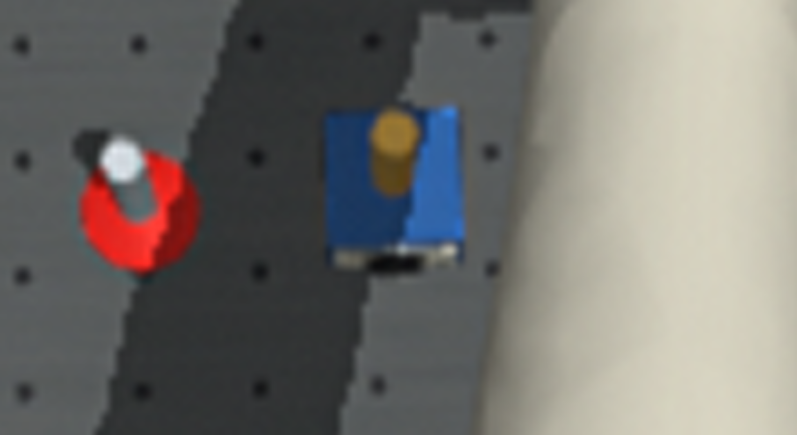

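The base's top face is centred at crop (393,177), which puts it within about 5 mm of the posts' midpoint and square. Now I'll place the dish.

Call:
servo_tool:
  rows:
    - [[0, -234, 83, 5, 0, 0, 0], [0, -234, 83, 5, 0, 0, 0], [0, -234, 83, 5, 0, 0, 0], [0, -234, 83, 5, 0, 0, 0], [0, -234, 83, 5, 0, 0, 0], [0, -234, 83, 5, 0, 0, 0], [0, -234, 83, 60, 0, 0, 0], [0, -234, 83, 100, 0, 0, 0], [0, -234, 83, 110, 0, 0, 0], [0, -234, 83, 110, 0, 0, 0]]

```text
clock: 32.28
position: [577.4, -12.7, 21.8]
ee_rot: [0.713, -0.701, -0.0, 0.0]
contact_force: [0.3, -0.0, -1.1]
gripper_width: 59.5
grasp_force: 65.3
```

Call:
servo_tool:
  rows:
    - [[0, 0, 0, 0, 0, 0, 0]]

```text
clock: 32.4
position: [578.5, -11.9, 23.7]
ee_rot: [0.713, -0.701, 0.001, -0.001]
contact_force: [-0.4, -0.1, -0.8]
gripper_width: 59.7
grasp_force: 65.3
```

```bash
python3 plan.py 581,-12,5,-1.552
```

```text
at [578.5 -11.9  23.7] psi -1.553 w 59.7 grip 65 t 32.4 j [ 0.26  0.53 -0.35  0.   -0.68 -0.24] F [-0. -0. -1.]
shift 0.1 -2.5 18.7 turn z -0.001
```

Call:
servo_tool:
  rows:
    - [[0, 0, -1, 12, 0, 0, 0], [0, 0, -1, 18, 0, 0, 0], [0, 0, -1, 18.5, 0, 0, 0], [0, 0, -1, 18.5, 0, 0, 0], [76, 0, -1, 18.5, 0, 0, 0], [76, 0, -1, 18.5, 0, 0, 0], [76, 0, -1, 18.5, 0, 0, 0], [76, 0, -1, 0, 0, 0, 0], [76, 0, -1, -60, 0, 0, 0], [76, 0, -1, -120, 0, 0, 0]]

```text
clock: 33.65
position: [577.6, -11.9, 143.0]
ee_rot: [0.713, -0.701, -0.0, 0.001]
contact_force: [1.7, -0.6, 0.3]
gripper_width: 76.5
grasp_force: 0.0
```

Call:
servo_tool:
  rows:
    - [[76, 0, -60, -100, 0, 0, 0], [76, 0, -120, -100, 0, 0, 0], [76, 0, 180, -100, 0, 0, 0], [76, 0, 180, -100, 0, 0, 0], [76, 0, 180, -100, 0, 0, 0], [76, 0, 180, -100, 0, 0, 0], [76, 0, 180, -100, 0, 0, 0], [76, 0, 180, -100, 0, 0, 0], [76, 0, 180, -100, 0, 0, 0]]

```text
clock: 34.78
position: [399.2, -14.7, 242.2]
ee_rot: [0.713, -0.701, 0.0, -0.0]
contact_force: [0.7, 0.5, -0.4]
gripper_width: 75.8
grasp_force: 0.0
```

```bash
python3 plan.py; python3 - <<'E'
from h import *
I={n:big(n) for n in P}
a=cv2.resize(I["top"][125*4:290*4,150*4:480*4],(797,398));b=cv2.resize(I["scene"][90*4:310*4,140*4:480*4],(310,200))
o=np.zeros((600,797,3),np.uint8);o[:398]=a;o[400:,:310]=b;cv2.imwrite('pics/t8.png',o[:,:,::-1])
d={}
for n,th in(("top",180),("scene",170)):
    h,s,v=hsv(I[n]);g=proj(n,[580,-12,22])
    c=min(blobs((v>th)&(s<45),150,600),key=lambda b:np.linalg.norm(b[0]-g));d[n]=c[0];print(n,c[1],cast(n,c[0],22))
    for c,a,m in blobs((h>98)&(h<128)&(s>100)&(v>40),100,600): 
        if np.linalg.norm(cast(n,c,50)-[679,-12])<60: print(n,"base",cast(n,c,50))
print(tri(d["top"],d["scene"]))
E
```

```text
at [399.2 -14.7 242.2] psi -1.553 w 75.8 grip 0 t 34.8 j [ 0.37 -0.02 -0.48  0.   -1.11 -0.36] F [ 1.  0. -0.]
top 328.6875 [579.2 -12.1]
top base [677.3  -7.7]
scene 384.625 [576.7 -11.6]
scene base [689.4 -16.8]
(array([578.5, -12.4,  25.7]), np.float64(0.7593475369572495))
```

View pics/t8.png

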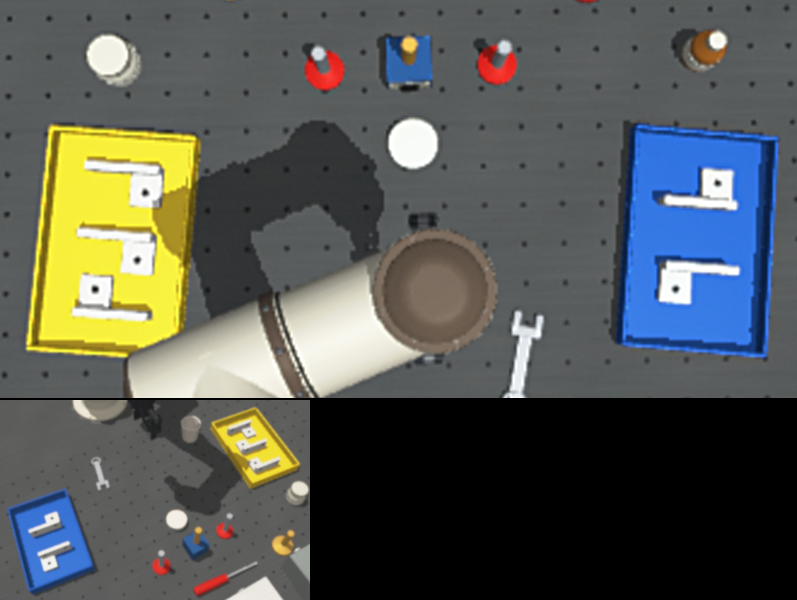

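The top view shows everything in place: three brackets in yellow, two in blue, and the base midway between the posts (block 409 against a midpoint of 410 px). The dish is straight in front of the base, about 100 mm centre to centre. The bystanders haven't moved.

```bash
python3 -c "
from bench import arm
print(arm.job_done())"
```

```text
the job is handed in; nothing more can be done
None
```

The job is handed in at about 35 s of robot time: three right-hand brackets in yellow, two left-hand in blue, the base within about 5 mm of the posts' midpoint, and the dish about 100 mm in front of it. I don't have the judge's result.

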